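Heft three canisters, open the loaded one and put its check weight on the balance

TASK

The balance is due for its daily check, but the steel check weight is in only one of the three identical closed canisters; the other two are empty. Take canisters by the body, never carrying one by its lid, heft them to find the heavy one and stand it on the rubber mat, then press its lid down, turn it anticlockwise, lift it off and stand it right way up on the mat or bench. Lift the weight out and set it gently on the balance pan, leaving the open canister standing on the mat and the other two closed and upright on the worktop, without disturbing the things around.

Things in the scene. Friction and masses are not known exactly. Their poses are not given: they have to be found in the camera images.
- canister_1: grey canister, one of three alike, 83 mm high with its lid; origin: centre of its underside, z up its axis. Body 68 mm in diameter, z = 0 to 38 mm (grip it here); above it a neck 52 mm in diameter to z = 52 mm with two small bayonet studs. With lid about 0.33 kg empty (0.28 to 0.38), 0.83 kg loaded (0.78 to 0.88); which one is loaded changes from start to start
- nest_1 (a point): floor of canister_1's nest on its axis, 10 mm above its underside. In the loaded canister the steel check weight (0.5 kg) stands here upright: body 42 mm in diameter, 38 mm high, then a thin neck, then a head to grip it by, 26 mm in diameter, at 43 to 51 mm above this point (lid off, the head is clear above the canister's rim, which is 42 mm above this point)
- lid_1: aluminium cap of canister_1, 60 mm in diameter; origin: centre of its lower edge, 41.5 mm above the canister's underside when closed; z up. Black pinch bar on top: 46 mm long (x), 12 mm thick (y), z = 28.5 to 41.5 mm. Sprung bayonet: press 2.5 to 3.5 mm down (4 to 7 N, then a stop; 10 N is ample), turn 40 degrees (32 to 48) anticlockwise from above while pressed, lift straight up; free after 15 mm
- canister_2: grey canister, one of three alike, 83 mm high with its lid; origin: centre of its underside, z up its axis. Body 68 mm in diameter, z = 0 to 38 mm (grip it here); above it a neck 52 mm in diameter to z = 52 mm with two small bayonet studs. With lid about 0.33 kg empty (0.28 to 0.38), 0.83 kg loaded (0.78 to 0.88); which one is loaded changes from start to start
- nest_2 (a point): floor of canister_2's nest on its axis, 10 mm above its underside. In the loaded canister the steel check weight (0.5 kg) stands here upright: body 42 mm in diameter, 38 mm high, then a thin neck, then a head to grip it by, 26 mm in diameter, at 43 to 51 mm above this point (lid off, the head is clear above the canister's rim, which is 42 mm above this point)
- lid_2: aluminium cap of canister_2, 60 mm in diameter; origin: centre of its lower edge, 41.5 mm above the canister's underside when closed; z up. Black pinch bar on top: 46 mm long (x), 12 mm thick (y), z = 28.5 to 41.5 mm. Sprung bayonet: press 2.5 to 3.5 mm down (4 to 7 N, then a stop; 10 N is ample), turn 40 degrees (32 to 48) anticlockwise from above while pressed, lift straight up; free after 15 mm
- canister_3: grey canister, one of three alike, 83 mm high with its lid; origin: centre of its underside, z up its axis. Body 68 mm in diameter, z = 0 to 38 mm (grip it here); above it a neck 52 mm in diameter to z = 52 mm with two small bayonet studs. With lid about 0.33 kg empty (0.28 to 0.38), 0.83 kg loaded (0.78 to 0.88); which one is loaded changes from start to start
- nest_3 (a point): floor of canister_3's nest on its axis, 10 mm above its underside. In the loaded canister the steel check weight (0.5 kg) stands here upright: body 42 mm in diameter, 38 mm high, then a thin neck, then a head to grip it by, 26 mm in diameter, at 43 to 51 mm above this point (lid off, the head is clear above the canister's rim, which is 42 mm above this point)
- lid_3: aluminium cap of canister_3, 60 mm in diameter; origin: centre of its lower edge, 41.5 mm above the canister's underside when closed; z up. Black pinch bar on top: 46 mm long (x), 12 mm thick (y), z = 28.5 to 41.5 mm. Sprung bayonet: press 2.5 to 3.5 mm down (4 to 7 N, then a stop; 10 N is ample), turn 40 degrees (32 to 48) anticlockwise from above while pressed, lift straight up; free after 15 mm
- mat: black rubber mat lying flat and fixed, 130 mm (x) by 210 mm (y), 3 mm thick, so grippy that a canister pressed on it does not turn along with its lid; origin: centre of its underside. There is room on it for a canister and its lid side by side
- balance: white laboratory balance, fixed, 215 mm (x) by 175 mm (y), body 55 mm high (sloping display at the front up to about 66 mm), display to its -x side; origin: centre of its underside
- pan_top (a point): centre of the top face of the balance's round steel pan, 129 mm in diameter, 73.5 mm above the worktop when empty; 30 mm in +x from the balance's origin
- pan (a joint): sinking of the balance pan in m, 0 empty, spring of 1200 N/m; the check weight sinks it 4.1 mm, the overload stop is at 12 mm
- tip_box: bystander: blue pipette tip box, 91 x 123 x 72 mm, origin centre of underside
- bench_timer: bystander: beige bench timer, 66 x 66 x 18 mm, origin centre of underside
- pipette_b: bystander: pipette lying down, 31 x 234 x 44 mm, long along its y, origin centre of underside

How it is judged:
By the outcome, as a careful person would: the job done as asked, in the order asked, and still so for the second after the job is handed in, with the robot touching nothing.
It also fails if it takes over 72 s, if anything falls off the work surface, if the arm or the gripper's body presses on something with over 40 N, if the wrist force passes 120 N, or if a joint passes its speed limit or range.

ROBOT

A 6-joint arm with a two-finger parallel gripper is mounted at the origin on a cart in front of the work surface, level with it; the furniture and walls round the work are solid. World frame = base frame: x ahead of the robot, y to its left, z up, the work surface at z = 0. Lengths are in mm, angles in degrees, forces in N, time in s.
With the tool pointing down it reaches from about 300 to 850 mm from the base axis. Payload 5.4 kg.
Tool frame: the origin (TCP) lies between the finger pads; the fingertips stand 14 mm ahead of it and the grasp point (between the pads) lies 5 mm behind it (bot.tip_extent is the distance from the TCP to the fingertips, in mm); z points along the fingers, y is the line along which they close (so a half turn about z gives the same grasp; the last joint's range is limited). The gripper opens to 85 mm and grips with 20 to 120 N. Pads are 22 mm wide; open, the fingers measure 114 mm over their backs; the gripper's body (76 mm by 85 mm) begins 54 mm behind the grasp point. The pads swing forward as they close: fully open they stand 13 mm farther back than shut.
Start: joints at [58.894, 9.076, 91.501, -0, 79.423, -12.038], TCP at [187.857, 543.43, 245.299] pointing down, gripper open.
Joint ranges: [-166.64, 166.64], [-54.1, 131.32], [10.49, 154.53], [-73.88, 253.88], [9.74, 151.15], [-171.62, 171.62]. Speed limits (degrees/s): [147.25, 147.25, 180, 180, 180, 180].

INTERFACE

Orientations are given as [roll, pitch, yaw] about the fixed x, y, z axes, in that order (R = Rz(yaw) Ry(pitch) Rx(roll)).
In Python, from cell import bot, cams, probe_bus, workorder gives the robot as it stands (bot), with the cameras (cams), the readings (probe_bus) and the job (workorder).
- The arm moves only by the shell command python3 nudge.py 'ROWS' [FORCE]. ROWS is a JSON list of rows, 1 to 12 of them, each of 5 numbers: the finger opening in mm, then dx, dy, dz in mm, then a turn about the tool's z in degrees; each row is the pose to reach, as a shift and turn from the pose commanded when the command began, along the tool's axes at that moment; what a row does not reach only later rows make up. A row lasts 1/10 s, in which the tool goes at most 50 mm and 8.59 degrees, less where a joint would pass 70% of its speed; a pose out of reach is approached as far as the arm can. The fingers move at their own pace and stop on an object; FORCE is the grip in N (left out, the last holds). Time passes only in rows, so rows that do not move let the fingers close. It prints the time, the measured TCP pose, the force, the opening and the grip force at its end.
- probe_bus.state(): the state, without advancing time (a new reading comes with each control period).
- cams.read_camera(name): name is "side" or "top" or "wrist"; returns a dict with "image" (480x640x3 uint8, blue, green, red), "vertical_fov" (degrees; the focal length in pixels is half the picture's height over the tangent of half this angle, whatever the lens; pixels are square), "cx", "cy" (the principal point, pixels), "xyz" and "attitude" of the camera in the world. Camera axes: x right, y down, z forward; pixel columns grow to the right and rows downward; lengths in mm; the calibration is good to about 2 mm. A picture is of the moment at which its call begins. There is no depth.
- workorder.finish_job(): hands the job in; it is judged then, once.
The state is a dict: "time": time; "joint_positions": joint angles; "qvel": joint speeds; "tau": joint torques, N m; "tcp_pos": TCP position; "eef_rot": TCP orientation; "contact_force": force on the tool from outside, world axes, zero at the start; "wrist_torque": the same for the moment, N m; "grip_width": finger opening in mm; "grip_force": force on a finger pad.
Only numpy, scipy, OpenCV 4.12 (cv2) and the standard library are available. Lean on these libraries where they do the work, as an engineer would, in place of code of your own. Each camera call takes 0.05 s, during which the arm holds its last target. There are 200 camera calls.

## Working session

There is one attempt and no reset: what is moved stays moved. The work goes in short steps, Python scripts to look and compute and a shell command to move; the robot and the scene stay as the last step left them, time stands still between calls to the robot, and variables do not carry over. Pictures are saved under pics/ and viewed, at most 10 in all, crops included, and the job is handed in when it is done.

```bash
ls; mkdir -p pics; cat > h.py <<'E'
import numpy as np, cv2
from scipy.spatial.transform import Rotation as R
from cell import bot, cams, probe_bus, workorder
def cam(n):
    c=cams.read_camera(n); c["f"]=240/np.tan(np.radians(c["vertical_fov"])/2)
    c["R"]=R.from_euler("xyz",c["attitude"],degrees=True).as_matrix(); c["p"]=np.array(c["xyz"],float); return c
def ray(c,u,v):
    d=c["R"]@np.array([(u-c["cx"])/c["f"],(v-c["cy"])/c["f"],1]); return d/np.linalg.norm(d)
def onz(c,u,v,z):
    d=ray(c,u,v); return c["p"]+d*(z-c["p"][2])/d[2]
def proj(c,P):
    q=c["R"].T@(np.array(P,float)-c["p"]); return c["f"]*q[:2]/q[2]+[c["cx"],c["cy"]]
def tri(c1,a,c2,b):
    d1,d2=ray(c1,*a),ray(c2,*b); A=np.stack([d1,-d2],1); s=np.linalg.lstsq(A,c2["p"]-c1["p"],rcond=None)[0]
    p,q=c1["p"]+s[0]*d1,c2["p"]+s[1]*d2; return (p+q)/2,np.linalg.norm(p-q)
E
python3 - <<'E'
from h import *
for n in("top","side","wrist"):
    c=cam(n); print(n,c["p"],c["attitude"],c["f"],c["cx"],c["cy"],[k for k in c]); cv2.imwrite(f"pics/{n}0.png",c["image"])
print(probe_bus.state())
E
```

```text
cell.py
nudge.py
pics
top [ 356.1506019   -98.35008618 1477.03274647] [-174.82540359   -1.07070626  -90.8461083 ] 611.6701175583155 326.38614842419605 247.7651916367746 ['image', 'vertical_fov', 'cx', 'cy', 'xyz', 'attitude', 'f', 'R', 'p']
side [  570.49114677 -1379.02829198   612.84549648] [-112.54293096   -1.33740055    4.32546505] 468.79454666118926 329.80214996268865 240.54849112845167 ['image', 'vertical_fov', 'cx', 'cy', 'xyz', 'attitude', 'f', 'R', 'p']
wrist [123.73083446 564.84239234 373.18084353] [1.64621310e+02 4.35970404e-02 7.09226760e+01] 346.95129373911544 328.94131921395876 242.8719236242457 ['image', 'vertical_fov', 'cx', 'cy', 'xyz', 'attitude', 'f', 'R', 'p']
{'time': 0.15, 'joint_positions': array([ 5.88951936e+01,  9.10337721e+00,  9.15569994e+01,  2.56024769e-04,
        7.94231205e+01, -1.20362960e+01]), 'qvel': array([-0.00803829, -0.21530184, -0.28584299,  0.07876527,  0.02997718,
       -0.17127506]), 'tau': array([ 5.98657789e-04, -3.96376455e+01, -3.31784785e+01, -2.05469205e-04,
        5.43847258e-03,  2.89188381e-05]), 'tcp_pos': array([187.61698333, 543.05187052, 244.54042987]), 'eef_rot': array([-1.79918391e+02, -1.76578180e-02,  1.60931430e+02]), 'contact_force': array([-0.38479394,  0.26870741,  0.08052577]), 'wrist_torque': array([0.02198451, 0.01830485, 0.04250683]), 'grip_force': 0.0, 'grip_width': 85.55956199357364}
```

View pics/top0.png

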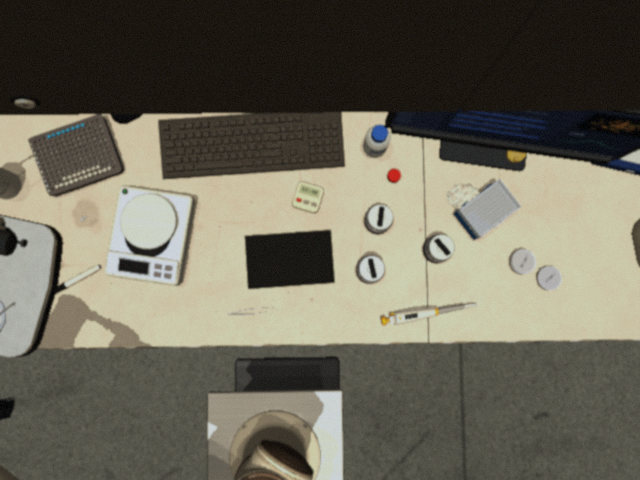

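View pics/side0.png

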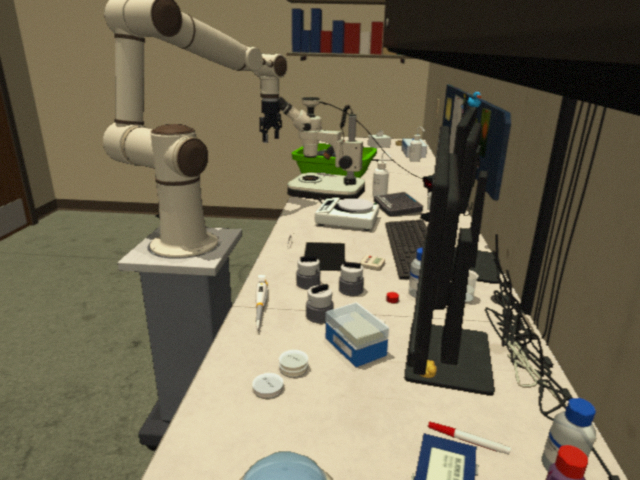

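The top view shows canister lids at about (380,217), (371,268) and (439,247), the mat at (290,259) and the balance pan at (150,222). In the side view the lids are at (351,272), (308,265) and (320,295).

```bash
cat > m.py <<'E'
from h import *
def bars(im,pts,r,th=70):
    g=cv2.cvtColor(im,cv2.COLOR_BGR2GRAY); out=[]
    for (u,v) in pts:
        m=np.zeros_like(g); cv2.circle(m,(u,v),r,255,-1); m=((g<th)&(m>0)).astype(np.uint8)
        n,l,s,ce=cv2.connectedComponentsWithStats(m)
        out.append([(s[i,4],ce[i].round(1).tolist(),cv2.minAreaRect(np.argwhere(l==i)[:,::-1].astype(np.float32))[1:]) for i in range(1,n) if s[i,4]>6])
    return out
if __name__=="__main__":
    t=cv2.imread("pics/top0.png"); s=cv2.imread("pics/side0.png")
    for o in bars(t,[(380,217),(371,268),(439,247)],11): print("T",o)
    for o in bars(s,[(351,268),(308,262),(320,291)],9): print("S",o)
    a=cv2.resize(t[180:300,230:470],(800,400),interpolation=cv2.INTER_CUBIC)
    b=cv2.resize(s[240:330,240:400],(356,200),interpolation=cv2.INTER_CUBIC); d=cv2.resize(t[180:290,100:205],(191,200)); e=cv2.resize(s[190:235,300:400],(253,114))
    o=np.zeros((600,800,3),np.uint8); o[:400]=a; o[400:,:356]=b; o[400:,356:547]=d; o[400:514,547:]=e; cv2.imwrite("pics/z0.png",o)
E
python3 m.py
```

```text
T [(np.int32(63), [380.3, 216.5], ((3.4729723930358887, 18.109071731567383), 7.125016689300537))]
T [(np.int32(66), [371.8, 267.9], ((17.70509910583496, 3.6380343437194824), 75.96376037597656))]
T [(np.int32(72), [441.9, 246.3], ((17.779624938964844, 4.04509973526001), 48.8140754699707))]
S [(np.int32(65), [351.6, 264.7], ((15.349983215332031, 3.9755353927612305), 6.34019136428833))]
S [(np.int32(91), [308.5, 257.4], ((7.516257286071777, 15.109210968017578), 85.60128784179688))]
S [(np.int32(92), [319.2, 287.8], ((9.0, 15.0), 90.0))]
```

View pics/z0.png

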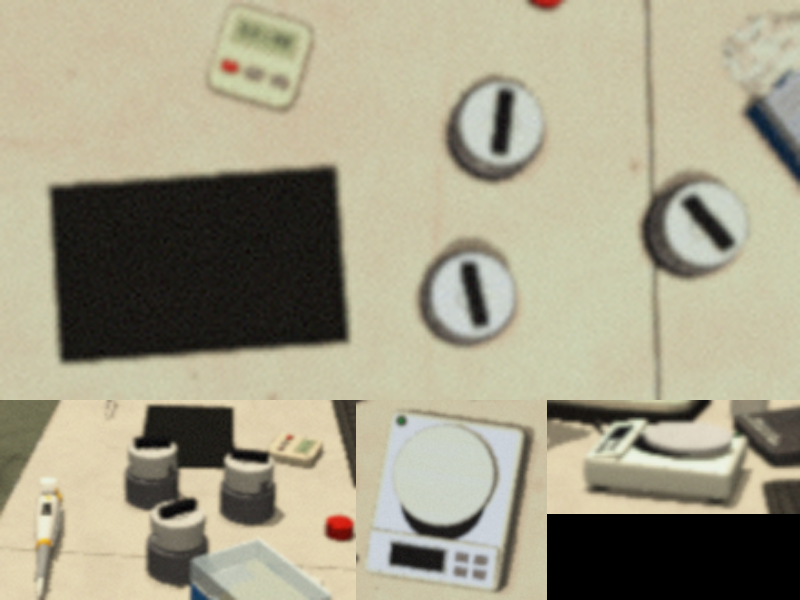

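The crop shows all three lids with their bars, the mat and the pan, all unobstructed.

```bash
cat > loc.py <<'E'
from m import *
if __name__=="__main__":
    T,S=cam("top"),cam("side"); print(probe_bus.state()["time"])
    t=bars(T["image"],[(380,217),(371,268),(441,247)],11); s=bars(S["image"],[(351,268),(308,262),(320,291)],9)
    for i in range(3):
        a=t[i][0]; P,e=tri(T,a[1],S,s[i][0][1])
        (w,h),ang=a[2]; th=np.radians(ang if w>h else ang+90)
        A=onz(T,a[1][0],a[1][1],83); B=onz(T,a[1][0]+8*np.cos(th),a[1][1]+8*np.sin(th),83)-A
        print(i,"tri",P.round(1),round(e,1),"top@83",A.round(1),"bar yaw",np.degrees(np.arctan2(B[1],B[0])).round(1),"len",w,h)
    g=cv2.cvtColor(T["image"],cv2.COLOR_BGR2GRAY)
    m=(g<60).astype(np.uint8); r=np.zeros_like(m); r[220:300,235:345]=m[220:300,235:345]
    c=max(cv2.findContours(r,0,2)[0],key=cv2.contourArea); q=cv2.minAreaRect(c); print("mat",onz(T,*q[0],3).round(1),[onz(T,*p,3).round(0)[:2].tolist() for p in cv2.boxPoints(q)])
    m=cv2.GaussianBlur(g,(3,3),0)[185:260,110:190]; 
    hsv=cv2.cvtColor(T["image"],cv2.COLOR_BGR2HSV); print("sat row222",hsv[222,105:205,1].tolist()); print("val",hsv[222,105:205,2].tolist())
    x=cv2.HoughCircles(cv2.resize(g[180:265,105:200],None,fx=4,fy=4,interpolation=2),cv2.HOUGH_GRADIENT,1,500,param1=80,param2=20,minRadius=95,maxRadius=125)
    print(x); u,v,rr=x[0,0]/4; print("pan r px",rr,onz(T,u+105,v+180,73.5).round(1),"r mm",rr/T["f"]*(T["p"][2]-73.5))
    hs=cv2.cvtColor(S["image"],cv2.COLOR_BGR2GRAY); print("side col 355",hs[190:225,355].tolist()); print("side row 205",hs[205,325:385].tolist())
E
python3 loc.py
```

```text
0.25
0 tri [ 554.7 -252.    77.7] 2.9 top@83 [ 552.5 -251.5   83. ] bar yaw 171.6 len 3.4729723930358887 17.240825653076172
1 tri [ 436.4 -229.3   82. ] 3.3 top@83 [ 434.7 -229.4   83. ] bar yaw -168.2 len 17.68895149230957 3.597752571105957
2 tri [ 482.6 -392.5   79.2] 0.7 top@83 [ 481.9 -391.7   83. ] bar yaw -140.2 len 17.779624938964844 4.04509973526001
mat [463.5 -37.3   3. ] [[520.0, 69.0], [532.0, -136.0], [407.0, -143.0], [396.0, 61.0]]
sat row222 [52, 47, 50, 53, 51, 48, 47, 48, 37, 23, 7, 11, 14, 15, 11, 9, 13, 12, 15, 12, 12, 15, 13, 12, 14, 11, 12, 13, 11, 13, 16, 13, 11, 13, 9, 11, 10, 9, 9, 9, 10, 7, 9, 6, 8, 7, 9, 9, 8, 11, 10, 10, 8, 10, 13, 13, 12, 12, 17, 15, 15, 15, 13, 20, 20, 19, 18, 17, 18, 21, 22, 40, 46, 23, 6, 17, 15, 20, 16, 11, 7, 22, 35, 47, 62, 46, 64, 64, 61, 61, 55, 56, 50, 53, 50, 53, 52, 51, 49, 51]
val [203, 202, 205, 198, 205, 204, 200, 198, 198, 208, 208, 214, 216, 215, 205, 197, 203, 207, 210, 207, 213, 211, 213, 212, 212, 212, 210, 209, 211, 212, 211, 209, 210, 211, 210, 209, 210, 210, 210, 210, 209, 208, 216, 210, 211, 209, 210, 207, 212, 210, 211, 208, 212, 209, 212, 209, 210, 211, 214, 211, 210, 210, 209, 213, 209, 210, 210, 207, 208, 199, 165, 127, 139, 170, 199, 215, 219, 219, 219, 211, 211, 201, 173, 131, 90, 72, 76, 100, 143, 185, 199, 201, 204, 207, 203, 203, 202, 201, 203, 207]
[[[173.5 160.5 116.7]]]
pan r px 29.175 [552.1 282.3  73.5] r mm 66.9446906622966
side col 355 [161, 117, 99, 76, 48, 24, 18, 27, 99, 193, 218, 219, 218, 219, 216, 214, 215, 210, 203, 164, 114, 79, 97, 154, 228, 239, 235, 216, 179, 152, 146, 141, 137, 134, 134]
side row 205 [130, 122, 110, 111, 143, 189, 223, 227, 206, 149, 76, 35, 38, 80, 136, 180, 198, 209, 210, 211, 210, 212, 211, 212, 213, 216, 216, 214, 215, 216, 214, 215, 217, 214, 215, 215, 214, 216, 218, 217, 216, 217, 217, 217, 217, 215, 208, 200, 211, 221, 222, 216, 202, 151, 83, 45, 51, 67, 82, 79]
```

```bash
cat > go.py <<'E'
import sys; from h import *
s=probe_bus.state(); x,y,z,w=map(float,sys.argv[1:5]); Rm=R.from_euler("xyz",s["eef_rot"],degrees=True).as_matrix()
d=Rm.T@(np.array([x,y,z])-s["tcp_pos"]); t=-((w-s["eef_rot"][2]+180)%360-180)
print("d",d.round(1),"turn",round(t,1),"rows",np.linalg.norm(d)/50,abs(t)/8.59,"j6",s["joint_positions"][5].round(0),"t",s["time"])
E
python3 go.py 435.5 -229 180 191.8; python3 -c "
from h import *
print(bot.tip_extent)
S=cam('side');T=cam('top');print(tri(T,(148.4,220.1),S,(357.5,204)))"
python3 nudge.py '[[85,-486,-649,65,-31],[85,-486,-649,65,-31],[85,-486,-649,65,-31],[85,-486,-649,65,-31],[85,-486,-649,65,-31],[85,-486,-649,65,-31],[85,-486,-649,65,-31],[85,-486,-649,65,-31],[85,-486,-649,65,-31],[85,-486,-649,65,-31],[85,-486,-649,65,-31],[85,-486,-649,65,-31]]' 60; python3 go.py 435.5 -229 180 191.8
```

```text
time: 1.55
tcp_pos: [368.5, -21.5, 198.3]
eef_rot: [-180.0, 0.1, -168.1]
contact_force: [1.8, 0.0, -0.7]
grip_width: 85.2
grip_force: 0.0
d [ -22.7 -216.8   18.5] turn 0.1 rows 4.3758153152749175 0.010430318244242497 j6 -124.0 t 1.55
```

```bash
python3 nudge.py '[[85,-22,-205,18,0],[85,-22,-205,18,0],[85,-22,-205,18,0],[85,-22,-205,18,0],[85,-22,-205,18,0],[85,-22,-205,18,0],[85,-22,-205,18,0]]'; python3 go.py 435.5 -229 28 191.8; python3 - <<'E'
from h import *
c=cam("wrist"); cv2.imwrite("pics/w1.png",c["image"]); print(c["p"])
for n,P in {"C1":(553,-251.5,83),"C2":(435.5,-229.4,83),"C3":(482,-392,83)}.items(): print(n,proj(c,P))
E
```

```text
time: 2.25
tcp_pos: [431.8, -214.4, 179.9]
eef_rot: [179.9, -0.0, -168.0]
contact_force: [0.7, 0.5, -0.1]
grip_width: 84.8
grip_force: 0.0
d [ -0.6 -15.2 151.9] turn 0.2 rows 3.0530432152414533 0.0179648601307967 j6 -143.0 t 2.25
[ 365.70506523 -228.56664414  308.67539688]
C1 [248.36100765 389.75486848]
C2 [305.99913126 251.28657022]
C3 [ 60.91801161 267.87311873]
```

View pics/w1.png

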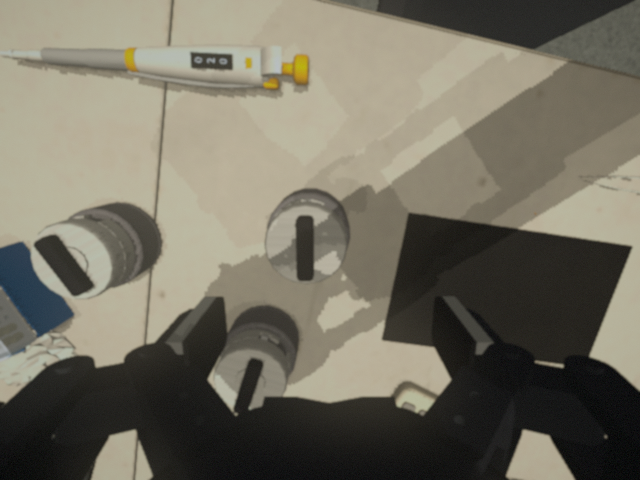

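The wrist view shows C2's bar at (305,248), C3's at (63,265) and C1's at (249,386). All are within 4 px of my predictions.

```bash
python3 - <<'E'
from m import *
c=cam("wrist");T=cam("top")
w=bars(c["image"],[(305,248),(63,265)],42,50)
for o in w: print([a for a in o if a[0]>200])
t=[(371.8,267.9),(441.9,246.3)]
for o,q in zip(w,t):
    a=max(o,key=lambda a:a[0]); print(onz(c,*a[1],83).round(1),tri(T,q,c,a[1]))
E
python3 go.py 434.5 -229 28 191.8
```

```text
[(np.int32(517), [305.0, 257.8], ((48.0, 14.0), 90.0))]
[(np.int32(343), [69.2, 261.9], ((54.79999923706055, 10.800000190734863), 53.13010025024414))]
[ 440.3 -228.9   83. ] (array([ 433.57868692, -228.17674123,  102.75127145]), np.float64(1.389499261312889))
[ 476.7 -386.3   83. ] (array([ 482.76834723, -394.40282835,   71.17525679]), np.float64(0.5888696131466921))
d [  0.8 -15.2 152.3] turn 0.2 rows 3.0603810852986455 0.026228114357050223 j6 -143.0 t 2.4
```

```bash
python3 nudge.py '[[85,1,-15,60,0],[85,1,-15,100,0],[85,1,-15,130,0],[85,1,-15,148,0],[85,1,-15,152,0],[85,1,-15,152,0],[60,1,-15,152,0],[60,1,-15,152,0],[60,1,-15,152,0],[60,1,-15,152,0],[60,1,-15,152,0],[60,1,-15,152,0]]' 60; python3 go.py 434.5 -229 28 191.8
```

```text
time: 3.6
tcp_pos: [435.5, -230.9, 30.6]
eef_rot: [-179.9, 0.1, -168.0]
contact_force: [-1.8, 3.4, 8.6]
grip_width: 66.3
grip_force: 65.4
d [0.6 2.1 2.6] turn 0.2 rows 0.0667773724659428 0.017850572436194444 j6 -144.0 t 3.6
```

```bash
python3 nudge.py '[[60,0,0,-10,0],[60,0,0,-25,0],[60,0,0,-40,0],[60,0,0,-40,0],[60,0,0,-40,0],[60,0,0,-40,0],[60,0,0,-40,0],[60,0,0,-40,0]]' 60; python3 go.py 434.5 -229 28 191.8; python3 - <<'E'
from h import *
for n in ("wrist","side"):
    c=cam(n); print(probe_bus.state()["contact_force"]); cv2.imwrite(f"pics/h_{n}.png",c["image"])
E
```

```text
time: 4.4
tcp_pos: [433.8, -229.8, 67.4]
eef_rot: [179.9, -0.0, -168.1]
contact_force: [0.0, 0.0, -3.3]
grip_width: 65.8
grip_force: 68.0
d [-0.8  0.6 39.4] turn 0.1 rows 0.7873141823032285 0.01533347800279774 j6 -144.0 t 4.4
[ 0.6186662   0.08976146 -2.91256262]
[ 0.48013142 -0.30677112 -2.94666094]
```

3 N, so this one is empty. I'm putting it back.

```bash
python3 nudge.py '[[60,0,0,15,0],[60,0,0,28,0],[60,0,0,34,0],[60,0,0,36,0],[60,0,0,37,0],[60,0,0,37.5,0],[60,0,0,37.5,0],[60,0,0,37.5,0]]' 60; python3 nudge.py '[[85,0,0,0,0],[85,0,0,0,0],[85,0,0,0,0],[85,0,0,-30,0],[85,0,0,-80,0],[85,0,0,-120,0],[85,0,0,-120,0]]' ; python3 go.py 552 -251.5 150 171.6
```

```text
time: 5.3
tcp_pos: [434.5, -230.4, 30.9]
eef_rot: [-180.0, 0.0, -168.1]
contact_force: [-0.5, -0.6, -3.4]
grip_width: 65.9
grip_force: 67.9
time: 6.0
tcp_pos: [437.8, -233.2, 157.4]
eef_rot: [-179.4, 0.5, -168.1]
contact_force: [0.8, -1.3, 0.4]
grip_width: 84.8
grip_force: 0.0
d [-107.9  -41.4    8.7] turn 20.3 rows 2.3173660709751704 2.3682663458049897 j6 -144.0 t 6.0
```

```bash
python3 nudge.py '[[85,-107,-41,8,20],[85,-107,-41,8,20],[85,-107,-41,8,20],[85,-107,-41,8,20],[85,-107,-41,8,20]]'; python3 go.py 551 -251.5 29 171.6; python3 - <<'E'
from h import *
c=cam("wrist"); cv2.imwrite("pics/w2.png",c["image"]); print(proj(c,(552,-251.5,83)),proj(c,(435,-230,83)))
E
```

```text
time: 6.5
tcp_pos: [546.8, -247.8, 141.8]
eef_rot: [180.0, -0.1, 172.0]
contact_force: [0.2, -0.4, -0.4]
grip_width: 85.0
grip_force: 0.0
d [ -4.9  -3.1 112.8] turn 0.4 rows 2.258147494348107 0.04891888773681997 j6 -118.0 t 6.5
[324.16905159 279.14659609] [333.60466723  50.40328366]
```

View pics/w2.png

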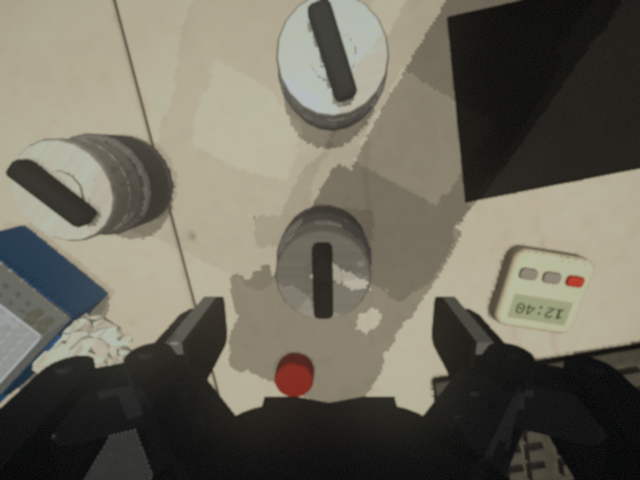

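C1's bar is at (322,280), within 2 px of the prediction. C2 is back upright at (333,50).

```bash
python3 nudge.py '[[85,-6,-3,40,0],[85,-6,-3,80,0],[85,-6,-3,100,0],[85,-6,-3,110,0],[85,-6,-3,111,0],[85,-6,-3,111,0],[60,-6,-3,111,0],[60,-6,-3,111,0],[60,-6,-3,111,0],[60,-6,-3,111,0],[60,-6,-3,111,0],[60,-6,-3,111,0]]' 60; python3 nudge.py '[[60,0,0,-10,0],[60,0,0,-25,0],[60,0,0,-40,0],[60,0,0,-40,0],[60,0,0,-40,0],[60,0,0,-40,0],[60,0,0,-40,0]]'; python3 -c "
from h import *
for i in range(2): cam('wrist');print(probe_bus.state()['contact_force'])"
```

```text
time: 7.75
tcp_pos: [554.1, -252.8, 34.4]
eef_rot: [-179.9, 0.2, 171.9]
contact_force: [-3.3, 1.7, 7.7]
grip_width: 65.4
grip_force: 65.3
time: 8.45
tcp_pos: [552.3, -251.5, 70.5]
eef_rot: [179.9, -0.1, 171.9]
contact_force: [0.1, -0.2, -8.4]
grip_width: 65.1
grip_force: 69.3
[-0.03037388  0.2872342  -8.61327142]
[-0.30362372  0.18574832 -8.75521827]
```

8.6 N: this is the loaded one, so it goes to the mat.

```bash
python3 go.py 466 -85 120 171.9; python3 nudge.py '[[60,0,0,-30,0],[60,0,0,-60,0],[60,0,0,-60,0]]'; python3 go.py 466 -85 120 171.9
```

```text
d [109.1 152.9 -49. ] turn 0.0 rows 3.8821202846326113 0.0036302622739321135 j6 -118.0 t 8.55
time: 8.85
tcp_pos: [556.0, -254.2, 136.5]
eef_rot: [-179.7, 0.5, 171.9]
contact_force: [0.5, -1.4, -6.5]
grip_width: 65.0
grip_force: 72.3
d [113.  154.9  14.7] turn 0.0 rows 3.846628593841999 0.004172839798079076 j6 -118.0 t 8.85
```

```bash
python3 nudge.py '[[60,27,38,0,0],[60,54,76,0,0],[60,82,115,0,0],[60,109,153,0,0],[60,109,153,20,0],[60,109,153,40,0],[60,109,153,60,0],[60,109,153,60,0],[60,109,153,60,0]]'; python3 go.py 466 -85 38.5 171.9
```

```text
time: 9.75
tcp_pos: [465.8, -84.9, 70.7]
eef_rot: [180.0, -0.1, 171.9]
contact_force: [0.4, 0.4, -8.5]
grip_width: 65.2
grip_force: 71.8
d [-0.3 -0.1 32.2] turn 0.0 rows 0.6445652596481972 0.003410407086182799 j6 -107.0 t 9.75
```

```bash
python3 nudge.py '[[60,0,0,15,0],[60,0,0,24,0],[60,0,0,29,0],[60,0,0,31,0],[60,0,0,32,0],[60,0,0,32.5,0],[60,0,0,33,0],[60,0,0,33,0],[60,0,0,33,0]]'
```

```text
time: 10.65
tcp_pos: [466.6, -85.2, 38.7]
eef_rot: [-180.0, 0.0, 171.9]
contact_force: [0.6, 0.6, -7.1]
grip_width: 65.2
grip_force: 71.8
```

```bash
python3 nudge.py '[[60,0,0,0.5,0],[60,0,0,1,0],[60,0,0,1,0],[60,0,0,1,0]]'; python3 nudge.py '[[60,0,0,0.5,0],[60,0,0,1,0],[60,0,0,1,0],[60,0,0,1,0]]'
```

```text
time: 11.05
tcp_pos: [466.7, -85.3, 37.8]
eef_rot: [-180.0, 0.0, 171.9]
contact_force: [-0.5, 0.7, -5.3]
grip_width: 65.5
grip_force: 72.1
time: 11.45
tcp_pos: [466.7, -85.2, 37.7]
eef_rot: [-180.0, -0.0, 172.0]
contact_force: [-5.4, 3.7, 7.6]
grip_width: 65.3
grip_force: 73.4
```

```bash
python3 nudge.py '[[85,0,0,0,0],[85,0,0,0,0],[85,0,0,0,0],[85,0,0,-30,0],[85,0,0,-70,0],[85,0,0,-105,0],[85,0,0,-105,0],[85,0,0,-105,0]]'; python3 - <<'E'
from h import *
c=cam("wrist"); cv2.imwrite("pics/w3.png",c["image"]); print(proj(c,(466,-85,86)),probe_bus.state()["tcp_pos"]); cv2.imwrite("pics/t3.png",cam("top")["image"]); cv2.imwrite("pics/s3.png",cam("side")["image"])
E
```

```text
time: 12.25
tcp_pos: [467.3, -85.6, 142.4]
eef_rot: [-180.0, 0.2, 171.9]
contact_force: [-0.0, 0.4, -0.6]
grip_width: 85.0
grip_force: 0.0
[330.05806133 268.57671245] [466.31573618 -85.13309439 141.09413744]
```

View pics/w3.png

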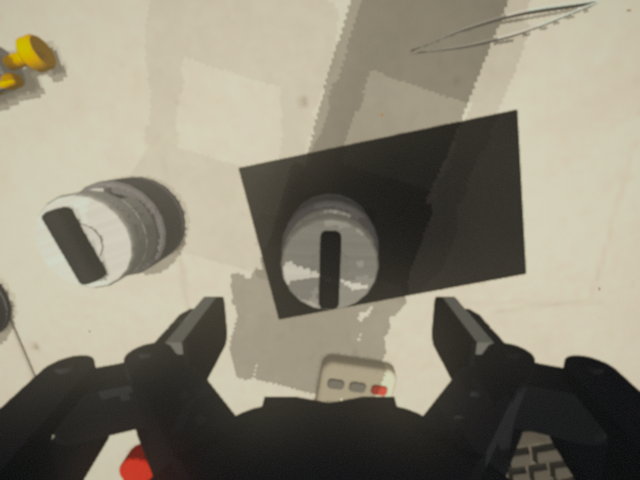

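The canister is on the mat and upright, bar centre (330,269), aligned with the tool. Next I pinch the bar.

```bash
python3 nudge.py '[[40,0,0,20,0],[35,0,0,38,0],[30,0,0,48,0],[30,0,0,51,0],[30,0,0,51,0],[5,0,0,51,0],[5,0,0,51,0],[5,0,0,51,0],[5,0,0,51,0],[5,0,0,51,0]]' 80
```

```text
time: 13.4
tcp_pos: [467.1, -85.4, 91.2]
eef_rot: [-180.0, 0.1, 171.9]
contact_force: [0.8, 1.2, 4.9]
grip_width: 9.6
grip_force: 79.3
```

```bash
python3 nudge.py '[[5,0,0,1,0],[5,0,0,2,0],[5,0,0,3,0],[5,0,0,3,0],[5,0,0,3,0]]'; python3 nudge.py '[[5,0,0,0.5,0],[5,0,0,1,0],[5,0,0,1,0],[5,0,0,1,0]]'
```

```text
time: 13.9
tcp_pos: [467.1, -85.4, 88.0]
eef_rot: [-180.0, 0.1, 171.9]
contact_force: [0.4, 0.8, 5.2]
grip_width: 9.4
grip_force: 79.5
time: 14.3
tcp_pos: [467.1, -85.4, 87.9]
eef_rot: [-180.0, 0.1, 171.9]
contact_force: [-2.6, 2.7, 12.2]
grip_width: 9.0
grip_force: 80.5
```

```bash
python3 nudge.py '[[5,0,0,0,-6],[5,0,0,0,-12],[5,0,0,0,-18],[5,0,0,0,-24],[5,0,0,0,-30],[5,0,0,0,-36],[5,0,0,0,-40],[5,0,0,0,-40],[5,0,0,0,-40]]'; python3 -c "
from h import *
s=probe_bus.state();print(s['wrist_torque'],s['contact_force'])"
```

```text
time: 15.2
tcp_pos: [467.4, -85.9, 87.9]
eef_rot: [-179.9, 0.0, -148.0]
contact_force: [-1.6, 1.0, 11.7]
grip_width: 9.0
grip_force: 80.3
[0.04579553 0.42406643 0.02558616] [-1.63344614  0.97712713 11.73579472]
```

```bash
python3 nudge.py '[[5,0,0,-2,0],[5,0,0,-4,0],[5,0,0,-6,0],[5,0,0,-8,0],[5,0,0,-8,0],[5,0,0,-8,0]]'
```

```text
time: 15.8
tcp_pos: [466.3, -85.2, 94.2]
eef_rot: [180.0, -0.0, -148.1]
contact_force: [0.9, -1.4, 2.0]
grip_width: 9.2
grip_force: 79.0
```

```bash
python3 nudge.py '[[5,0,0,-5,0],[5,0,0,-10,0],[5,0,0,-15,0],[5,0,0,-22,0],[5,0,0,-45,0],[5,0,0,-45,0],[5,0,0,-45,0]]'; python3 - <<'E'
from h import *
cv2.imwrite("pics/s4.png",cam("side")["image"]); print(probe_bus.state()["contact_force"])
w=cam("wrist")["image"]; s=cv2.imread("pics/s4.png"); o=np.hstack([cv2.resize(s[150:330,230:430],(400,360)),cv2.resize(w,(400,360))]); cv2.imwrite("pics/v4.png",o)
E
python3 go.py 461 14 100 212
```

```text
time: 16.5
tcp_pos: [466.7, -85.2, 139.7]
eef_rot: [-180.0, 0.0, -148.1]
contact_force: [-0.4, -0.7, -1.7]
grip_width: 9.3
grip_force: 78.7
[-0.13528178 -0.11664502 -0.76332318]
d [-48.2  86.4  38.6] turn -0.1 rows 2.1243435921315106 0.00776604971738607 j6 -147.0 t 16.6
```

View pics/v4.png

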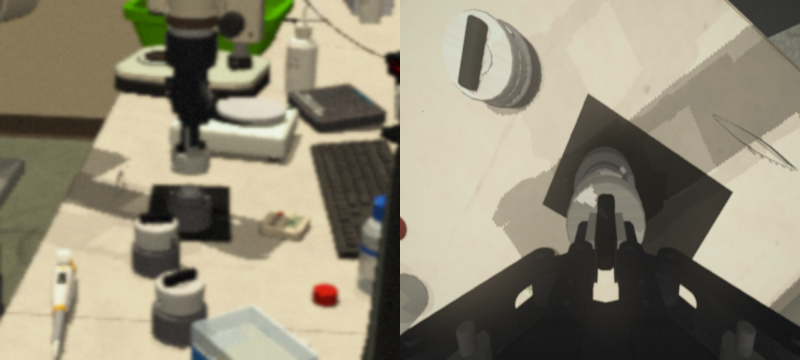

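The lid is held clear and the canister has stayed on the mat. Next, the lid goes down on the mat's free half.

```bash
python3 nudge.py '[[5,-16,29,0,0],[5,-32,58,0,0],[5,-48,86,0,0],[5,-48,86,30,0],[5,-48,86,60,0],[5,-48,86,78,0],[5,-48,86,85,0],[5,-48,86,87,0],[5,-48,86,88,0],[5,-48,86,88.5,0],[5,-48,86,88.5,0],[5,-48,86,88.5,0]]'
```

```text
time: 17.8
tcp_pos: [462.2, 13.0, 51.6]
eef_rot: [-179.9, 0.1, -148.1]
contact_force: [0.5, -0.1, 0.1]
grip_width: 9.2
grip_force: 78.7
```

```bash
python3 nudge.py '[[5,0,0,0.5,0],[5,0,0,1,0],[5,0,0,1.5,0],[5,0,0,1.5,0],[5,0,0,1.5,0]]';  python3 nudge.py '[[5,0,0,0.5,0],[5,0,0,1,0],[5,0,0,1,0],[5,0,0,1,0]]'
```

```text
time: 18.3
tcp_pos: [461.8, 13.2, 49.9]
eef_rot: [-180.0, -0.0, -148.1]
contact_force: [-2.9, 1.1, 6.3]
grip_width: 9.0
grip_force: 79.5
time: 18.7
tcp_pos: [461.9, 13.2, 49.8]
eef_rot: [180.0, -0.0, -148.0]
contact_force: [-7.2, 1.2, 15.1]
grip_width: 8.9
grip_force: 80.8
```

```bash
python3 nudge.py '[[5,0,0,-1,0],[40,0,0,-1.5,0],[40,0,0,-1.5,0],[40,0,0,-1.5,0],[40,0,0,-40,0],[40,0,0,-80,0],[40,48,-86,-90,10],[40,48,-86,-90,20],[40,48,-86,-90,28],[40,48,-86,-90,32],[40,48,-86,-90,32],[40,48,-86,-90,32]]'; python3 - <<'E'
from h import *
c=cam("wrist"); cv2.imwrite("pics/w5.png",c["image"]); print(proj(c,(466.5,-85,64)),proj(c,(461.5,13,86-41.5)),probe_bus.state()["tcp_pos"])
E
```

```text
time: 19.9
tcp_pos: [466.4, -85.1, 138.3]
eef_rot: [180.0, -0.0, -179.9]
contact_force: [-0.7, 0.6, 0.4]
grip_width: 40.2
grip_force: 0.0
[329.16362516 261.38351808] [476.10562474 245.15157319] [466.37319786 -84.92365942 138.29294762]
```

View pics/w5.png

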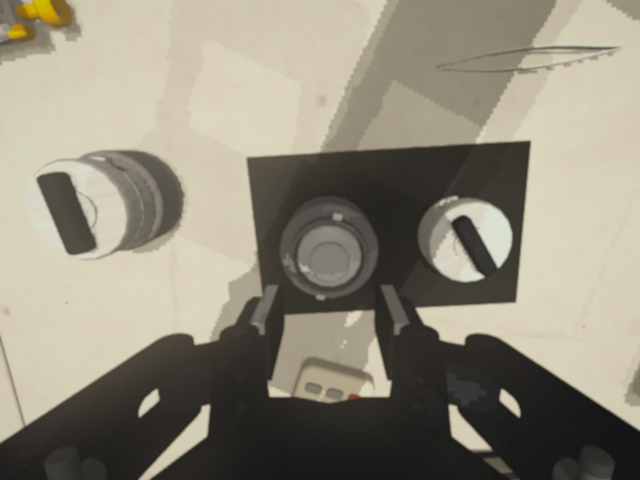

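The lid stands upright on the mat at (468,240). The weight's head is at (328,262), as predicted, so I grasp it.

```bash
python3 nudge.py '[[45,0,0,30,0],[45,0,0,50,0],[45,0,0,62,0],[45,0,0,67,0],[45,0,0,67,0],[15,0,0,67,0],[15,0,0,67,0],[15,0,0,67,0],[15,0,0,67,0],[15,0,0,67,0],[15,0,0,67,0]]' 60;  python3 nudge.py '[[15,0,0,-10,0],[15,0,0,-20,0],[15,0,0,-35,0],[15,0,0,-50,0],[15,0,0,-80,0],[15,0,0,-110,0],[15,0,0,-110,0],[15,0,0,-110,0]]'; python3 - <<'E'
from h import *
c=cam("wrist"); cv2.imwrite("pics/w6.png",c["image"]); print(probe_bus.state()["contact_force"])
E
python3 go.py 554 282.5 180 180
```

```text
time: 21.05
tcp_pos: [467.4, -85.3, 72.9]
eef_rot: [-180.0, 0.1, 179.9]
contact_force: [-1.3, 2.5, 5.8]
grip_width: 22.6
grip_force: 58.6
time: 21.85
tcp_pos: [466.3, -85.2, 181.3]
eef_rot: [-180.0, 0.0, 179.9]
contact_force: [-0.8, -0.2, -5.9]
grip_width: 21.7
grip_force: 59.4
[ 0.57115655 -0.02251121 -5.90414516]
d [-8.810e+01  3.674e+02  2.000e-01] turn -0.1 rows 7.5562878199137415 0.008290411202115608 j6 -115.0 t 21.9
```

```bash
python3 nudge.py '[[15,-8,36,0,0],[15,-18,76,0,0],[15,-29,120,0,0],[15,-40,166,0,0],[15,-51,212,0,0],[15,-62,258,0,0],[15,-73,304,0,0],[15,-82,340,0,0],[15,-87,367,0,0],[15,-87,367,0,0],[15,-87,367,0,0],[15,-87,367,0,0]]'; python3 - <<'E'
from h import *
w=cam("wrist"); s=cam("side"); t=cam("top"); print(probe_bus.state()["tcp_pos"],probe_bus.state()["contact_force"])
print(proj(w,(553,282,73.5)))
i=s["image"][130:250,290:410]; o=np.hstack([cv2.resize(i,(400,400)),cv2.resize(w["image"],(400,300)).__class__((400,400,3),np.uint8)]); o[:,400:]=0; o[:300,400:]=cv2.resize(w["image"],(400,300)); cv2.imwrite("pics/v7.png",o)
E
```

```text
time: 23.1
tcp_pos: [553.0, 280.5, 179.7]
eef_rot: [-179.9, -0.2, 179.9]
contact_force: [-0.9, -0.3, -4.9]
grip_width: 21.9
grip_force: 59.8
[553.76698105 280.6108032  181.07149012] [-1.03692155  0.70188364 -5.09782919]
[331.31445001 247.24626898]
```

View pics/v7.png

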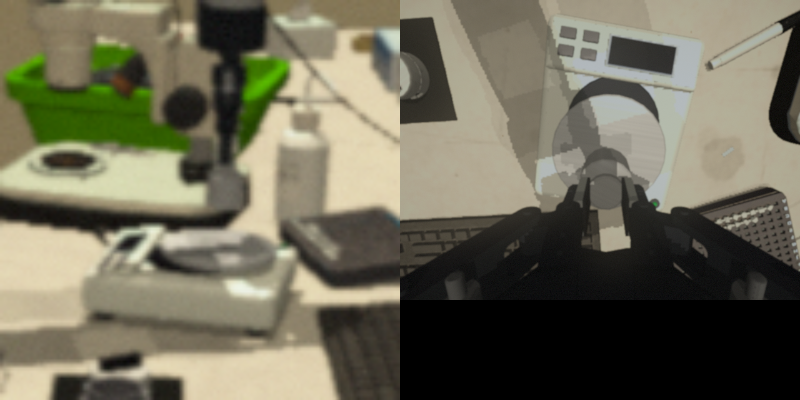

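The weight hangs upright over the pan, whose centre in the wrist view is near (334,243), within about 4 mm of my target. I shift slightly and lower.

```bash
python3 nudge.py '[[15,2.5,2.5,15,0],[15,2.5,2.5,28,0],[15,2.5,2.5,38,0],[15,2.5,2.5,43,0],[15,2.5,2.5,45,0],[15,2.5,2.5,45,0],[15,2.5,2.5,45,0]]';python3 nudge.py '[[15,0,0,0.5,0],[15,0,0,1,0],[15,0,0,1.5,0],[15,0,0,2,0],[15,0,0,2.5,0],[15,0,0,3,0],[15,0,0,3,0],[15,0,0,3,0]]'
```

```text
time: 23.95
tcp_pos: [551.9, 284.3, 137.1]
eef_rot: [180.0, 0.1, 179.9]
contact_force: [0.1, -0.1, -5.1]
grip_width: 22.1
grip_force: 59.8
time: 24.75
tcp_pos: [551.5, 284.2, 133.5]
eef_rot: [-180.0, 0.0, 179.9]
contact_force: [-0.3, -0.7, -4.3]
grip_width: 21.9
grip_force: 59.8
```

```bash
python3 nudge.py '[[15,0,0,0.5,0],[15,0,0,1,0],[15,0,0,1.5,0],[15,0,0,2,0],[15,0,0,2,0],[15,0,0,2,0]]';python3 nudge.py '[[15,0,0,0.5,0],[15,0,0,1,0],[15,0,0,1.5,0],[15,0,0,2,0],[15,0,0,2,0],[15,0,0,2,0]]'
```

```text
time: 25.35
tcp_pos: [551.5, 284.3, 131.7]
eef_rot: [180.0, 0.0, 179.9]
contact_force: [0.0, -0.1, -3.4]
grip_width: 22.0
grip_force: 60.1
time: 25.95
tcp_pos: [551.6, 284.3, 129.8]
eef_rot: [180.0, 0.0, 179.9]
contact_force: [-0.5, -0.1, 0.3]
grip_width: 22.0
grip_force: 60.4
```

```bash
python3 nudge.py '[[25,0,0,0,0],[32,0,0,0,0],[45,0,0,0,0],[50,0,0,0,0],[50,0,0,0,0],[50,0,0,-20,0],[50,0,0,-50,0],[50,0,0,-90,0],[50,60,0,-120,0],[50,60,0,-120,0],[50,60,0,-120,0]]';python3 - <<'E'
from h import *
w=cam("wrist"); s=cam("side"); t=cam("top"); print(probe_bus.state()["contact_force"])
o=np.zeros((600,800,3),np.uint8); o[:300,:400]=cv2.resize(w["image"],(400,300)); o[:300,400:]=cv2.resize(s["image"][180:330,230:430],(400,300)); o[300:]=cv2.resize(t["image"][150:330,90:570],(800,300)); cv2.imwrite("pics/v8.png",o)
E
```

```text
time: 27.05
tcp_pos: [490.9, 284.9, 251.7]
eef_rot: [179.9, 0.2, -180.0]
contact_force: [0.5, 0.5, -0.1]
grip_width: 50.0
grip_force: 0.0
[ 0.10185536 -0.06458018 -0.58228594]
```

View pics/v8.png

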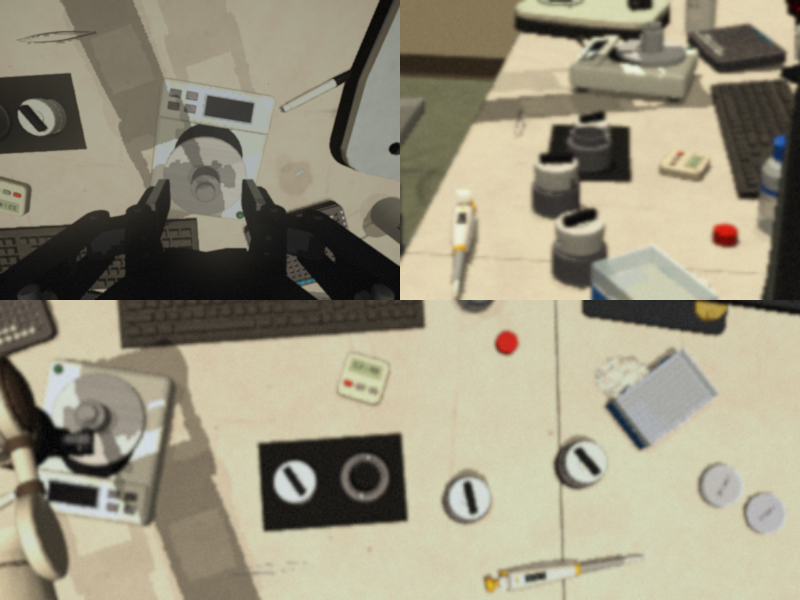

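The weight stands on the pan. The open canister and its lid stand on the mat, the other two canisters are closed and upright, and the bystanders haven't moved.

```bash
python3 -c "
from cell import bot, cams, probe_bus, workorder
print(workorder.finish_job())"
```

```text
the job is handed in; nothing more can be done
None
```

The job is handed in at about 27 s: canister_1 was the loaded one (8.6 N, against 3 N for canister_2; canister_3 was not hefted or moved), and its weight is on the balance pan, with the open canister and its lid standing on the mat and the other two closed and upright.

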